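# Raise the telescoping mahjong lamp and hold it at its second stop

## Task

Raise the telescoping lamp on the mahjong table: first throw the lever on its base across into the far notch, the one with the brass marker, to unlock the mast. Then squeeze the spring button on the side of the lamp's grip, pull the grip straight up past the first stop to the second (top) stop, and finish while still holding it up there with the button squeezed in, so that I can tighten the collar. Leave the saucer, the brass disc and the chip box where they are.

Things in the scene. Friction and masses are not known exactly. Their poses are not given: they have to be found in the camera images.
- lamp_base: dark steel base plate of the lamp, 110 (x) x 260 (y) x 22 mm high, fixed to the table; origin at the centre of its underside on the table; at yaw 0 its x points away from the robot, z up. A round steel column (28 mm wide, collar 32 mm, top at 134 mm) stands at (0, +75) mm of this frame, the lever's pivot is at (0, -85) mm.
- lever_pivot (a point): the pivot point of the lever, 30 mm above the table at (0, -85) mm of the base; the hinge axis is the base's y. Beside it, 22 to 27 mm to the -y side, is a fixed upright round steel plate of radius 30 mm with two dark notches in its rim; a brass marker stands at the far (+x) notch.
- lever_knob (a point): centre of the black barrel-shaped knob (lying cylinder 20 mm in diameter, 24 mm long along the hinge axis, with flat ends at the base's +y and -y sides) at the end of the lever, 75 mm from the pivot, on a rod 8 mm thick. At the start it leans 0.55 rad from vertical to the base's -x side (towards the robot), knob 39 mm to -x of the pivot and 94 mm above the table.
- lever (a joint): angle of the lever, rad: 0 = locked notch (leaning 0.55 rad to the base's -x), 0.55 = upright, 1.10 = in the brass-marked notch (leaning 0.55 rad to +x, knob 39 mm to +x of the pivot), end of travel 1.35. A spring detent draws it into the nearer of the two notches; it takes up to about 6 N at the knob to leave a notch. Until it is in the marked notch a bolt locks the mast.
- grip (a point): black upright rectangular grip block on top of the lamp's mast, 26 x 26 x 60 mm high, origin at its centre (170 mm above the table when the mast is down), axes parallel to the base's. The lamp's flat arm (12 mm wide, top 20.5 mm below this origin) runs from below the grip towards the base's +x to a light bar (30 x 160 mm) 125 mm away; the sides of the grip at +y and -y are free.
- grip_button (a point): point on the grip's vertical centre line at the height of the button: 8 mm above the grip's centre, 22 mm below its top. The round steel button (15 mm wide) sits in the +y side of the grip and stands 5 mm out of it, so grip and button together are 31 mm wide along y; grasp here with the fingers closing along the base's y.
- release (a joint): how far the button is pressed, m: 0 = out, 0.005 = flush with the grip; sprung, 2 N to start and 4 N to press fully. Above about 0.0035 its pin is clear of the catches.
- mast (a joint): height of the mast above its lowest position, m: 0 = fully down, 0.045 = first stop (where the pin catches if the button is out), 0.090 = second stop, the end of travel, where nothing catches: let go, it slides back down to the first stop. Moving part 0.4 to 0.6 kg, friction under 1 N.
- saucer: white porcelain saucer with a blue centre, 136 mm wide, 18 mm high, left of the lamp; bystander, origin at its underside
- wind_disc: brass wind marker disc, 48 mm wide, 9 mm thick, left of the lamp; bystander, origin at its underside
- chip_box: closed red lacquer chip box 110 x 180 x 65 mm, right of the lamp; bystander, origin at its underside

How it is judged:
By the outcome, as a careful person would: the job done as asked, in the order asked, and still so for the second after the job is handed in, while the arm keeps its last pose, push and grip.
It also fails if it takes over 45 s, if anything falls off the work surface, if the arm or the gripper's body presses on something with over 40 N, if the wrist force passes 120 N, or if a joint passes its speed limit or range.

## Robot

A 6-joint arm with a two-finger parallel gripper is mounted at the origin on the work surface. World frame = base frame: x ahead of the robot, y to its left, z up, the work surface at z = 0. Lengths are in m, angles in rad, forces in N, time in s.
With the tool pointing down it reaches from about 0.25 to 0.775 m from the base axis. Payload 4 kg.
Tool frame: the origin (TCP) lies at the very end of the fingers, on their centre line; the grasp point (between the pads) lies 19 mm behind it; z points along the fingers, y is the direction in which the jaws open and shut (so a half turn about z gives the same grasp; the last joint's range is limited). The gripper opens to 94 mm and grips with 3 to 60 N. Pads are 16 mm wide; open, the fingers measure 119 mm over their backs; the gripper's body (75 mm by 177 mm) begins 78 mm behind the grasp point.
Start: joints at [-1.44, 0.087, 1.371, -0, 1.684, -0.103], TCP at [0.127, -0.535, 0.206] pointing down, gripper open.
Joint ranges: [-3.1, 3.1], [-0.76, 2.03], [0.27, 2.55], [-1.08, 4.22], [0.17, 2.65], [-2.57, 2.57]. Speed limits (rad/s): [2.79, 2.79, 3.14, 3.14, 3.14, 3.14].

## Interface

Orientations are given as [roll, pitch, yaw] about the fixed x, y, z axes, in that order (R = Rz(yaw) Ry(pitch) Rx(roll)).
In Python, from bench import robot, snapshot, calibration gives the robot as it stands. The module is installed in compiled form; this text tells all that it offers.
- The arm moves only by the tool servo_tool, never from a script. Its argument "series" is text: rows parted by semicolons, each of 5 numbers parted by spaces: the closure, from -1 (fully open) to 1 (shut), then the shift along the tool's x, y, z in cm, then the turn about the tool's z in rad. A call has 1 to 20 rows; each row is the pose to reach, as a shift and turn from the pose commanded when the call began, along the tool's axes at that moment; what a row does not reach only later rows make up. A row lasts 1/12 s, in which the tool goes at most 41.7 mm and 7.16 degrees, less where a joint would pass 70% of its speed; a pose out of reach is approached as far as the arm can. A call with a gripper value outside its range is refused whole. The fingers move at their own pace and stop on an object; the grip force is fixed at half the most. Time passes only in rows, so rows that repeat a pose let the fingers close. It gives the time, the measured TCP pose, the force and the opening at its end, in the units of the state.
- robot.get_obs(): the state, without advancing time (a new reading comes with each control period).
- snapshot(name): name is "scene" or "top" or "wrist"; returns (picture, depth): 480x640x3 uint8, red, green, blue; 480x640 float32, m along the optical axis (not along the pixel's ray), 0 where there is no reading.
- calibration(name): a dict with "fx", "fy", "cx", "cy" (pixels), "k1" (the pictures are not rectified: a ray, as slopes to the right and down, at radius r is drawn at 1 + k1 r^2 times it, then the intrinsics apply), "rvec" (rotation vector, rad) and "tvec" (3), from world to camera coordinates, as OpenCV has them; the wrist camera has in their place "tool_from_camera" (4x4, takes a point from camera to tool coordinates, whose origin is the TCP and whose axes are the flange's). Camera axes: x right, y down, z forward; pixel columns grow to the right and rows downward; lengths in m; the calibration is good to about 2 mm. A picture is of the moment at which its call begins: read the wrist's pose just before it. calibration takes no time and is no camera call.
- robot.close_job(): hands the job in, once; it reports no verdict.
The state is a dict: "time": time; "joint_positions": joint angles; "qvel": joint speeds; "joint_torque": joint torques, N m; "tool_pos": TCP position; "ee_rot": TCP orientation; "wrist_force": force on the tool from outside, world axes, zero at the start; "wrist_torque": the same for the moment, N m; "width": finger opening in m.
Only numpy, scipy, OpenCV 4.12 (cv2) and the standard library are available. Lean on these libraries where they do the work, as an engineer would, in place of code of your own. Each camera call takes 0.05 s, during which the arm holds its last target. There are 200 camera calls.

## Working session

There is one attempt and no reset: what is moved stays moved. The work goes in short steps, Python scripts to look and compute and a tool call to move; the robot and the scene stay as the last step left them, time stands still between calls to the robot, and variables do not carry over. Pictures are saved under pics/ and viewed, about 8 in all and at most 12, crops included, and the job is handed in when it is done.

Besides the shell and the picture viewer there is one more tool, called after "Emit:" as name(argument=value, ...) on one line, values as JSON. servo_tool: Moves the arm, as the interface text tells. Its arguments: {"type":"object","properties":{"series":{"type":"string"}},"required":["series"]}

```bash
mkdir -p pics
cat > h.py <<'E'
import numpy as np, cv2
from bench import robot, snapshot, calibration
from scipy.spatial.transform import Rotation as R
def ray(c,u,v):
    x=(u-c["cx"])/c["fx"]; y=(v-c["cy"])/c["fy"]
    k=np.array([[c["fx"],0,c["cx"]],[0,c["fy"],c["cy"]],[0,0,1.]])
    p=cv2.undistortPoints(np.array([[[u,v]]],float),k,np.array([c["k1"],0,0,0,0.]))[0,0]
    return np.array([p[0],p[1],1])
def world(name,u,v,d,obs=None):
    c=calibration(name); p=ray(c,u,v)*d
    if name=="wrist":
        T=np.array(c["tool_from_camera"]); p=T[:3,:3]@p+T[:3,3]
        return R.from_euler('xyz',obs["ee_rot"]).as_matrix()@p+obs["tool_pos"]
    M=cv2.Rodrigues(np.array(c["rvec"],float))[0]
    return M.T@(p-np.array(c["tvec"]).ravel())
E
python3 - <<'E'
from h import *
o=robot.get_obs(); print(o)
for n in("scene","top"):
    p,d=snapshot(n); cv2.imwrite(f"pics/{n}0.png",p[:,:,::-1]); np.savez(f"pics/{n}0.npz",p=p,d=d); 
    c=calibration(n); M=cv2.Rodrigues(np.array(c["rvec"],float))[0]; print(n,-M.T@np.array(c["tvec"]).ravel(),M[2])
E
```

```text
{'time': 0.0, 'joint_positions': array([-1.44012406e+00,  8.79549040e-02,  1.37222515e+00, -2.97215973e-05,
        1.68358400e+00, -1.03095914e-01]), 'qvel': array([ 3.93784489e-04,  7.28934084e-04, -1.14934706e-03,  9.33304065e-04,
       -7.28075618e-05, -1.88055984e-03]), 'joint_torque': array([ 7.35385674e-04, -3.40173054e+01, -3.02428186e+01,  7.18540745e-02,
        3.28922714e-02, -1.48598224e-04]), 'tool_pos': array([ 0.12732189, -0.53450799,  0.20431899]), 'ee_rot': array([-3.13942973e+00, -1.94083686e-04,  2.33764653e-01]), 'wrist_force': array([-0.83336248,  0.40627664, -0.41789   ]), 'wrist_torque': array([0.04887647, 0.00382123, 0.00200817]), 'width': 0.09409387185072678}
scene [0.86058216 0.4670324  0.77012232] [-0.43984843 -0.52307397 -0.73001848]
top [ 0.42676171 -0.01982141  1.21373386] [ 0.04929053  0.02499021 -0.9984718 ]
```

View pics/scene0.png

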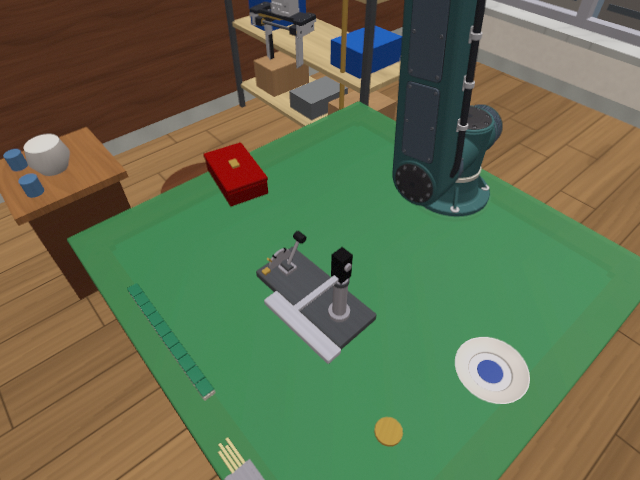

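View pics/top0.png

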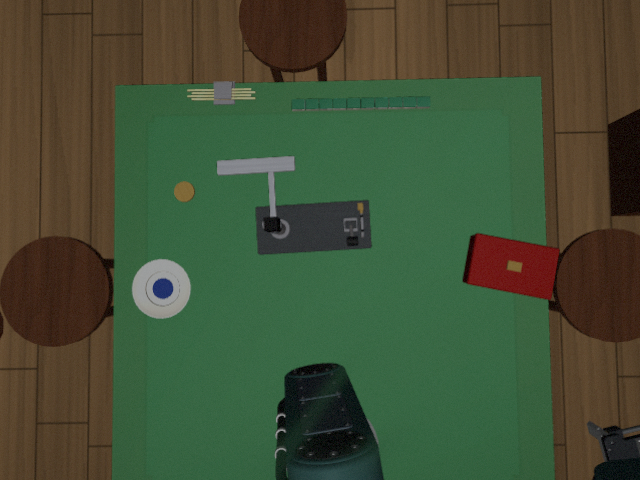

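The scene picture shows the lamp (knob ~(299,237), grip ~(342,262)), and the top picture shows the base with corners (256,208),(369,201),(371,247),(259,254), knob (352,240) and grip top (272,224). Next I get the base pose from the depth.

```bash
cat >> h.py <<'E'
def cloud(name,d,obs=None):
    c=calibration(name)
    k=np.array([[c["fx"],0,c["cx"]],[0,c["fy"],c["cy"]],[0,0,1.]])
    g=np.stack(np.meshgrid(np.arange(640.),np.arange(480.)),-1).reshape(-1,1,2)
    q=cv2.undistortPoints(g,k,np.array([c["k1"],0,0,0,0.]))[:,0]
    P=np.c_[q,np.ones(len(q))]*d.reshape(-1,1)
    if name=="wrist":
        T=np.array(c["tool_from_camera"]); P=P@T[:3,:3].T+T[:3,3]
        P=P@R.from_euler('xyz',obs["ee_rot"]).as_matrix().T+obs["tool_pos"]
    else:
        M=cv2.Rodrigues(np.array(c["rvec"],float))[0]; P=(P-np.array(c["tvec"]).ravel())@M
    return P.reshape(480,640,3)
E
python3 - <<'E'
from h import *
for n,box in(("top",(190,265,245,385)),("scene",(220,350,250,385))):
    z=np.load(f"pics/{n}0.npz"); W=cloud(n,z["d"]); p=z["p"].astype(int)
    r0,r1,c0,c1=box; w=W[r0:r1,c0:c1].reshape(-1,3); q=p[r0:r1,c0:c1].reshape(-1,3)
    ok=(z["d"][r0:r1,c0:c1].ravel()>0)
    dark=(q.max(1)-q.min(1)<25)
    s=ok&dark&(abs(w[:,2]-.022)<.008)
    rc=cv2.minAreaRect(w[s][:,:2].astype(np.float32)); print(n,s.sum(),rc, np.median(w[s][:,2]))
    for lo,hi,nm in((.185,.215,"grip top"),):
        t=ok&(w[:,2]>lo)&(w[:,2]<hi); print(nm,t.sum(),w[t].mean(0),w[t].min(0),w[t].max(0))
    yk=w[:,1]<(rc[0][1]-.05); t=ok&yk&(w[:,2]>.085)&(w[:,2]<.12); print("knob",t.sum(),w[t].mean(0),w[t].min(0),w[t].max(0))
E
```

```text
top 4514 ((0.5047136545181274, 0.032520316541194916), (0.10882440954446793, 0.2585250735282898), 2.505462646484375) 0.0220257600092877
grip top 200 [0.50144782 0.10780009 0.19882548] [0.48829164 0.09470619 0.18553361] [0.51492375 0.12520131 0.20470967]
knob 105 [ 0.46980204 -0.05316004  0.10115942] [ 0.45972696 -0.06448538  0.08947733] [ 0.47888769 -0.04121375  0.10933289]
scene 3875 ((0.5048759579658508, 0.035146668553352356), (0.10879779607057571, 0.25786706805229187), 2.5238704681396484) 0.023322364211592967
grip top 312 [0.50272158 0.11126693 0.19733214] [0.48456855 0.09483323 0.1850228 ] [0.51452185 0.12645749 0.20337453]
knob 126 [ 0.47086926 -0.05017949  0.09946664] [ 0.45781644 -0.06541962  0.08545359] [ 0.47836007 -0.04008767  0.10699603]
```

Emit:
servo_tool(series="1 40.2 -40.0 0 0.19;1 40.2 -40.0 0 0.19;1 40.2 -40.0 0 0.19;1 40.2 -40.0 0 0.19;1 40.2 -40.0 0 0.19;1 40.2 -40.0 0 0.19;1 40.2 -40.0 0 0.19;1 40.2 -40.0 0 0.19;1 40.2 -40.0 0 0.19;1 40.2 -40.0 0 0.19;1 40.2 -40.0 0 0.19;1 40.2 -40.0 0 0.19;1 40.2 -40.0 0 0.19;1 40.2 -40.0 0 0.19;1 40.2 -40.0 0 0.19;1 40.2 -40.0 0 0.19;1 40.2 -40.0 0 0.19;1 40.2 -40.0 0 0.19;1 40.2 -40.0 0 0.19;1 40.2 -40.0 0 0.19")

```text
time: 1.77
tool_pos: [0.4254, -0.0539, 0.2055]
ee_rot: [3.141, -0.0, 0.042]
wrist_force: [-0.1, 0.2, 0.3]
width: 0.0003
```

Emit:
servo_tool(series="1 0 0 4 0;1 0 0 8 0;1 0 0 11 0;1 0 0 12.5 0;1 0 0 12.5 0;1 0 0 12.5 0")

```text
time: 2.27
tool_pos: [0.4252, -0.0533, 0.0801]
ee_rot: [-3.141, 0.001, 0.043]
wrist_force: [0.4, 0.1, 0.4]
width: 0.0006
```

Run:
```python
from h import *
print(robot.get_obs()["tool_pos"])
p,d=snapshot("scene"); cv2.imwrite("pics/a.png",cv2.resize(p[200:320,240:400],(800,600),interpolation=cv2.INTER_CUBIC)[:,:,::-1])
```

```text
[ 0.42520988 -0.05325695  0.08011964]
```

View pics/a.png

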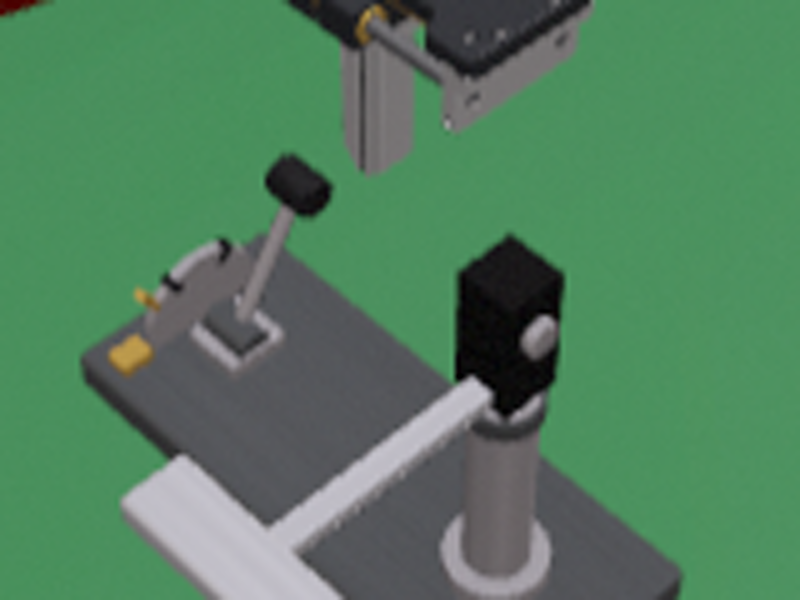

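The closed fingers (crop ~(378,110)) are behind the knob (298,185) and aligned with it. I push in +x.

Emit:
servo_tool(series="1 1.5 0 0 0;1 2.5 0 0 0;1 3.2 0 0 0;1 3.9 0 0 0;1 4.6 0 0 0;1 5.3 0 0 0;1 6.0 0 0 0;1 6.7 0 0 0;1 7.4 0 0 0;1 8.1 0 0 0;1 8.8 0 0 0;1 9.4 0 0 0;1 9.8 0 0 0;1 9.8 0 0 0;1 9.8 0 0 0")

```text
time: 3.57
tool_pos: [0.5238, -0.0485, 0.0803]
ee_rot: [3.142, 0.0, 0.044]
wrist_force: [0.6, -0.2, 0.1]
width: 0.0003
```

Run:
```python
from h import *
print(robot.get_obs()["tool_pos"])
p,d=snapshot("scene"); cv2.imwrite("pics/b.png",cv2.resize(p[200:320,240:400],(800,600),interpolation=cv2.INTER_CUBIC)[:,:,::-1])
```

```text
[ 0.52378209 -0.04850252  0.08031257]
```

View pics/b.png

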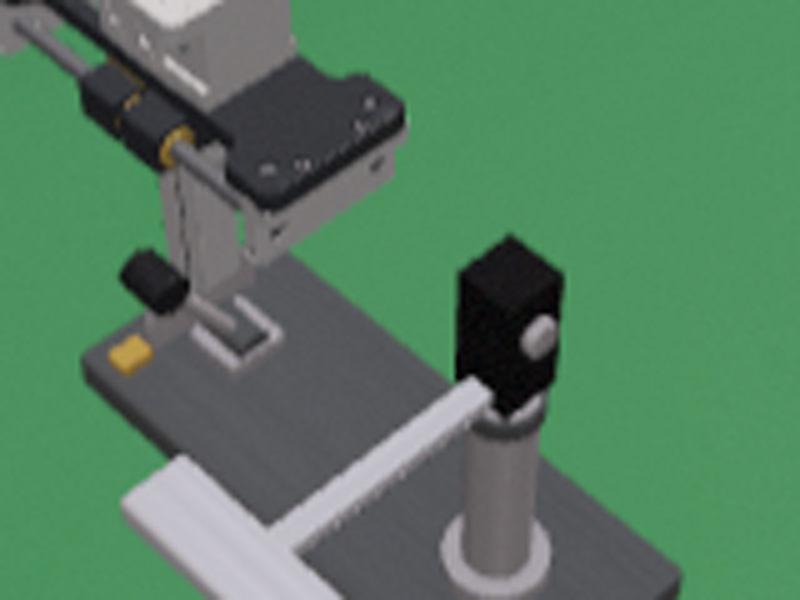

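The lever now lies on the brass-marker side (knob at crop (152,282)). I retreat, rise over the grip with the fingers open, then re-check the knob and grip.

Emit:
servo_tool(series="1 -2 0 0 0;1 -3 0 0 0;1 -3 0 -4 0;1 -3 0 -8 0;1 -3 0 -12 0;0.5 -3 0 -16 0;-1 -3 0 -18 0;-1 -2 -4 -18 0;-1 -1.5 -8 -18 0;-1 -1.5 -12 -18 0;-1 -1.5 -15.8 -18 0;-1 -1.5 -15.8 -18 0;-1 -1.5 -15.8 -18 0;-1 -1.5 -15.8 -18 0;-1 -1.5 -15.8 -18 0")

```text
time: 4.87
tool_pos: [0.5018, 0.1074, 0.2605]
ee_rot: [3.141, -0.0, 0.042]
wrist_force: [0.4, -1.2, -0.6]
width: 0.0637
```

Run:
```python
from h import *
o=robot.get_obs(); print(o["tool_pos"],o["ee_rot"],o["wrist_force"],o["width"])
b=np.array([.505,.034]);th=.044;Rb=np.array([[np.cos(th),-np.sin(th)],[np.sin(th),np.cos(th)]])
for n in("scene","wrist"):
    p,d=snapshot(n); cv2.imwrite(f"pics/c_{n}.png",p[:,:,::-1]); W=cloud(n,d,o).reshape(-1,3); B=np.c_[(W[:,:2]-b)@Rb,W[:,2]]; q=p.reshape(-1,3)
    ok=d.ravel()>0; dark=q.max(1)<75
    k=ok&dark&(abs(B[:,1]+.085)<.02)&(B[:,2]>.08)&(B[:,2]<.12)&(abs(B[:,0])<.07)
    g=ok&dark&(abs(B[:,0])<.03)&(abs(B[:,1]-.075)<.03)&(abs(B[:,2]-.2)<.006)
    for m,s in(("knob",k),("griptop",g)):
        if s.sum(): print(n,m,s.sum(),B[s].mean(0).round(4),np.percentile(B[s],2,axis=0).round(4),np.percentile(B[s],98,axis=0).round(4))
a=cv2.resize(cv2.imread("pics/c_scene.png")[180:330,240:400],(400,375)); w=cv2.resize(cv2.imread("pics/c_wrist.png"),(400,300))
cv2.imwrite("pics/c.png",np.hstack([a,np.vstack([w,np.zeros((75,400,3),np.uint8)])]))
```

```text
[0.50175061 0.10740066 0.26045781] [ 3.14091510e+00 -3.25005143e-08  4.20309268e-02] [ 0.36234751 -1.24436036 -0.64166311] 0.06374649288078968
scene knob 118 [ 0.0408 -0.0814  0.1001] [ 0.0307 -0.0945  0.088 ] [ 0.0478 -0.0727  0.1069]
scene griptop 211 [0.0006 0.0767 0.2002] [-0.0136  0.0628  0.1943] [0.0119 0.0878 0.203 ]
wrist knob 618 [ 0.0403 -0.0835  0.0989] [ 0.0302 -0.0967  0.0873] [ 0.049  -0.0738  0.1034]
wrist griptop 1281 [0.0006 0.0736 0.1987] [-0.0126  0.061   0.1955] [0.0126 0.086  0.2001]
```

View pics/c.png

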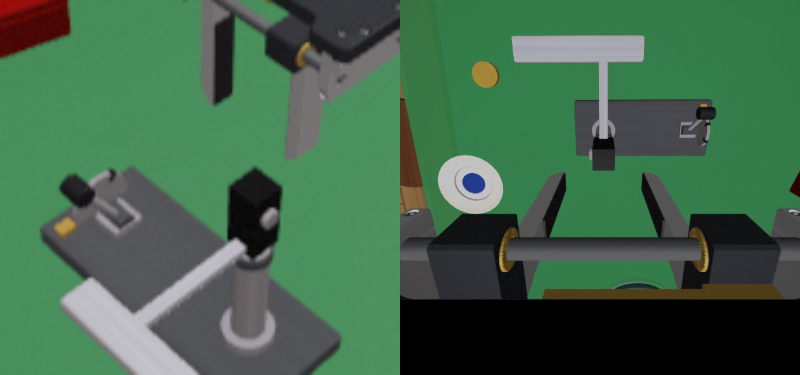

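Left half: the lever sits in the marked notch (knob ~(75,190); depth gives +40 mm and z≈0.099, against an expected +39 mm). Right half: the grip (603,155) is between the fingers. I descend and squeeze.

Emit:
servo_tool(series="-1 0 -0.1 0 0;-1 0 -0.1 2 0;-1 0 -0.1 4 0;-1 0 -0.1 6 0;-1 0 -0.1 8 0;-1 0 -0.1 9.5 0;-1 0 -0.1 10.2 0;-1 0 -0.1 10.2 0;-1 0 -0.1 10.2 0;-1 0 -0.1 10.2 0")

```text
time: 5.8
tool_pos: [0.5026, 0.1095, 0.1599]
ee_rot: [-3.141, -0.003, 0.043]
wrist_force: [-0.3, -0.5, -0.5]
width: 0.0942
```

Emit:
servo_tool(series="1 0 0 0 0;1 0 0 0 0;1 0 0 0 0;1 0 0 0 0;1 0 0 0 0;1 0 0 0 0;1 0 0 0 0;1 0 0 0 0;1 0 0 0 0;1 0 0 0 0;1 0 0 0 0;1 0 0 0 0;1 0 0 0 0;1 0 0 0 0;1 0 0 0 0;1 0 0 0 0")

```text
time: 7.13
tool_pos: [0.5019, 0.1074, 0.1583]
ee_rot: [3.138, 0.0, 0.042]
wrist_force: [0.7, -7.4, -0.1]
width: 0.0259
```

Width is 25.9 mm, so the button is flush. I lift while easing about 1 mm toward tool +y.

Emit:
servo_tool(series="1 0 0.05 0 0;1 0 0.1 -0.3 0;1 0 0.1 -0.9 0;1 0 0.1 -1.5 0;1 0 0.1 -2.1 0;1 0 0.1 -2.7 0;1 0 0.1 -3.3 0;1 0 0.1 -3.9 0;1 0 0.1 -4.5 0;1 0 0.1 -5.1 0;1 0 0.1 -5.7 0;1 0 0.1 -6.3 0;1 0 0.1 -6.9 0;1 0 0.1 -7.5 0;1 0 0.1 -8.1 0;1 0 0.1 -8.5 0;1 0 0.1 -8.8 0;1 0 0.1 -9.0 0;1 0 0.1 -9.0 0;1 0 0.1 -9.0 0")

```text
time: 8.8
tool_pos: [0.5018, 0.1074, 0.2475]
ee_rot: [3.139, 0.001, 0.043]
wrist_force: [1.5, -4.8, -5.0]
width: 0.026
```

Emit:
servo_tool(series="1 0 0.05 -0.1 0;1 0 0.1 -0.2 0;1 0 0.1 -0.3 0;1 0 0.1 -0.3 0;1 0 0.1 -0.3 0")

```text
time: 9.22
tool_pos: [0.5017, 0.1075, 0.2485]
ee_rot: [3.141, 0.004, 0.044]
wrist_force: [3.8, -3.2, -16.4]
width: 0.026
```

Run:
```python
from h import *
o=robot.get_obs(); print(o["tool_pos"],o["wrist_force"],o["width"])
b=np.array([.505,.034]);th=.044;Rb=np.array([[np.cos(th),-np.sin(th)],[np.sin(th),np.cos(th)]])
p,d=snapshot("scene"); cv2.imwrite("pics/d.png",p[:,:,::-1]); W=cloud("scene",d).reshape(-1,3); B=np.c_[(W[:,:2]-b)@Rb,W[:,2]]
q=p.reshape(-1,3).astype(int); ok=d.ravel()>0
k=ok&(q.max(1)<75)&(abs(B[:,1]+.085)<.02)&(B[:,2]>.08)&(B[:,2]<.12)&(abs(B[:,0])<.07); print("knob",B[k].mean(0))
l=ok&(q.min(1)>100)&(abs(B[:,0]-.125)<.013)&(abs(B[:,1]-.075)<.07)&(B[:,2]>.1); print("bar z now",np.median(B[l,2]))
z=np.load("pics/scene0.npz"); W=cloud("scene",z["d"]).reshape(-1,3); B=np.c_[(W[:,:2]-b)@Rb,W[:,2]];q=z["p"].reshape(-1,3)
l=(q.min(1)>100)&(abs(B[:,0]-.125)<.013)&(abs(B[:,1]-.075)<.07)&(B[:,2]>.1); print("bar z before",np.median(B[l,2]))
```

```text
[0.50168142 0.1074531  0.24846565] [  3.82090939  -3.15091356 -16.38559389] 0.026030975323457908
knob [ 0.04006796 -0.08420081  0.10201987]
bar z now 0.2424904090809743
bar z before 0.15240422683069127
```

View pics/d.png

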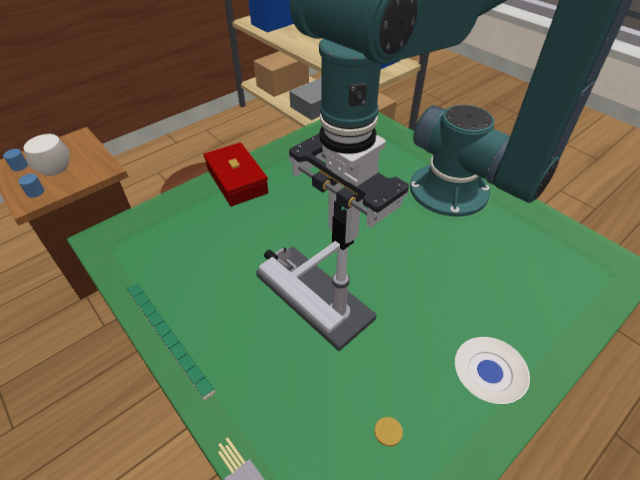

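The mast is up: the bar has risen 90 mm, the wrist force shows it against the top stop, the button is flush, and the lever is in its notch. The saucer (490,370), disc (389,431) and chip box (236,172) are where they started. Handing in.

Run:
```python
from h import *
print(robot.close_job()); o=robot.get_obs(); print(o["time"],o["tool_pos"],o["wrist_force"],o["width"])
```

```text
the job is handed in; nothing more can be done
None
the job is handed in; nothing more can be done
```

The lamp is raised to its top stop, and the arm is holding it there with the button squeezed in. I handed the job in at about 9.3 s. No reading was available after hand-in, so these are from just before it.

- **Lever:** I pushed the knob across with closed fingers into the brass-marked notch. Depth puts it at +40 mm from the pivot, against 39 mm expected, and it stayed there after the lift.
- **Button:** I gripped the block across its sides and the finger opening read 26.0 mm, so the button is flush.
- **Mast:** The light bar rose 90 mm (0.152 to 0.242 m). The wrist force went from 5 N, the lamp's weight, to 16 N, so it is pressing lightly on the top stop.
- **Saucer, disc and chip box:** They look unmoved in the last picture.

No check failed. The gripper was 1–2 mm off-centre, which left a sideways force of 3–7 N while gripping. That is well under the limits.

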